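Hold the scraps bin open by its lever, then let the lid down softly

ROBOT

A 7-joint arm with a two-finger parallel gripper is mounted at the origin on the work surface; the furniture and walls round the work are solid. World frame = base frame: x ahead of the robot, y to its left, z up, the work surface at z = 0. Lengths are in m, angles in degrees, forces in N, time in s.
With the tool pointing down it reaches from about 0.425 to 0.95 m from the base axis. Payload 4.7 kg.
Tool frame: the origin (TCP) lies where the fingers leave the gripper's body, on its centre line; the fingertips stand 70 mm ahead of it and the grasp point (between the pads) lies arm.grasp_offset ahead of it (arm.grasp_offset is the distance from the TCP to the grasp point, in m); z points along the fingers, y is the line along which they close (so a half turn about z gives the same grasp; the last joint's range is limited). The gripper opens to 87 mm and grips with 3 to 60 N. Pads are 19 mm wide; open, the fingers measure 117 mm over their backs; the gripper's body (75 mm by 190 mm) begins 51 mm behind the grasp point.
Start: joints at [-74.364, 26.849, -2.785, 87.806, 1.381, 65.374, -4.715], TCP at [0.201, 0.645, 0.292] pointing down, gripper open.
Joint ranges: [-148.3, 148.3], [-19.14, 114.17], [-79.39, 73.82], [5.75, 140.21], [-59.74, 239.74], [12.07, 113.84], [-152.46, 152.46]. Speed limits (degrees/s): [147.25, 147.25, 180, 180, 180, 180, 180].

INTERFACE

Orientations are given as a 3x3 rotation matrix whose columns are the frame's x, y, z axes.
In Python, from plant import telemetry, camera, camera_info, ticket, arm gives the robot as it stands.
- The arm moves only by the tool carry_out, never from a script. Its argument "series" is a list that holds one entry, the list of rows, each a list of 5 numbers: the closure, from -1 (fully open) to 1 (shut), then the shift along the tool's x, y, z as a fraction of full scale, then the turn about the tool's z as a fraction of full scale. In form: [[[gripper, tx, ty, tz, turn], ...]]. A call has exactly 10 rows; each row shifts and turns the commanded pose from where the row before left it, along the tool's axes as they then stand; what a row does not reach is not made up. Full scale, the value 1, is 20 mm for a shift and 30 degrees for a turn. A row lasts 1/12 s, in which the tool goes at most 41.7 mm and 7.16 degrees, less where a joint would pass 70% of its speed; a pose out of reach is approached as far as the arm can. A call with a number of a shift or a turn outside -1 to 1 is refused whole. A call with a gripper value outside its range is refused whole. The fingers move at their own pace and stop on an object; "squeeze" is the grip in N (left out, the last holds). Time passes only in rows, so rows that do not move let the fingers close, or fill a call up. It gives the time, the measured TCP pose, the force, the opening and the grip force at its end, in the units of the state.
- telemetry.sense(): the state, without advancing time (a new reading comes with each control period).
- camera(name): name is "side" or "top"; returns the picture (384x512x3 uint8, red, green, blue); there is no depth.
- camera_info(name): a dict with "vfov" (degrees; the focal length in pixels is half the picture's height over the tangent of half this angle, whatever the lens; pixels are square), "cx", "cy" (the principal point, pixels), "rvec" (rotation vector, rad) and "tvec" (3), from world to camera coordinates, as OpenCV has them. Camera axes: x right, y down, z forward; pixel columns grow to the right and rows downward; lengths in m; the calibration is good to about 2 mm. A picture is of the moment at which its call begins. camera_info takes no time and is no camera call.
- ticket.hand_in(): hands the job in; it is judged then, once.
The state is a dict: "clock": time; "joint_pos": joint angles; "joint_vel": joint speeds; "effort": joint torques, N m; "eef_pos": TCP position; "ee_rot": TCP orientation; "force": force on the tool from outside, world axes, zero at the start; "moment": the same for the moment, N m; "finger_gap": finger opening in m; "finger_force": force on a finger pad.
Only numpy, scipy, OpenCV 4.12 (cv2) and the standard library are available. Lean on these libraries where they do the work, as an engineer would, in place of code of your own. Each camera call takes 0.05 s, during which the arm holds its last target. There are 200 camera calls.

TASK

Press down the lever of the round scraps bin so that its lid stands wide open, and keep it open for three seconds so that I can tip my peelings in. Then let the lever up slowly, over a few seconds and all the way, so that the lid comes down softly and shuts without slamming, and leave the lever free. Work the lid only by the lever, never touching the lid itself, keep the bin standing where it is, and leave the square bin, the jars, the tin and the garlic alone.

Things in the scene. Friction and masses are not known exactly. Their poses are not given: they have to be found in the camera images.
- round_bin: the round countertop scraps bin: upright steel cylinder 120 mm in diameter, 163 mm tall without lid (black foot ring 125 mm), about 3 kg, standing loose on the table. Origin: centre of its underside; z up; its lever sticks out along its own -x, roughly toward the robot; the lid hinge is at +x
- round_pad (a point): centre of the top face of the round bin's lever pad; moves with it. Steel plate 30 mm wide (bin's y), 34 mm deep, 6 mm thick, at rest 127 mm from the bin's axis along the bin's -x and 122 mm above the table, on an arm 16 mm wide. Pressed, it goes 38 mm nearly straight down (within 3 mm sideways) to a hard stop, its slope turning from 0.225 rad up to 0.225 rad down
- round_lever (a joint): angle of the round bin's lever, rad: 0 at rest (up), 0.45 fully pressed. It turns about a level axis along the bin's y, 45 mm from the bin's axis toward the pad, 100 mm above the table. Pressing at the pad takes about 3 to 6 N up to the stop
- round_lid (a joint): angle of the round bin's lid (disc 125 mm across, top 177 mm above the table when shut), rad: 0 shut, 1.25 wide open = 2.78 x lever angle, rigidly linked. It swings up and back, away from the lever, to 0.30 m high. No catch: let go, even from near shut, its weight slams it (over 2 rad/s); only a lever followed slowly all the way up lets it down softly
- square_bin: the square bin beside it, to be left alone: steel box 120 by 120 mm, 163 mm tall without lid, same foot, same lever and lid arrangement, about 3 kg, standing loose. Origin: centre of its underside; lever toward its own -x
- square_lid (a joint): angle of the square bin's lid, rad: 0 shut, 1.25 wide open; linked to its own lever in the same way
- garlic: garlic bulb, about 50 mm across and 51 mm tall, bystander; origin at its underside
- jam_jar: jam jar, 72 mm across, 102 mm tall, bystander; origin at its underside
- tomato_tin: small food tin, 57 mm across, 72 mm tall, bystander; origin at its underside
- spice_jar: slim spice jar with a red cap, 45 mm across, 106 mm tall, bystander; origin at its underside

How it is judged:
By the outcome, as a careful person would: the job done as asked, in the order asked, and still so for the second after the job is handed in, with the robot touching nothing.
It also fails if it takes over 45 s, if anything falls off the work surface, if the arm or the gripper's body presses on something with over 40 N, if the wrist force passes 120 N, or if a joint passes its speed limit or range.

## Working session

There is one attempt and no reset: what is moved stays moved. The work goes in short steps, Python scripts to look and compute and a tool call to move; the robot and the scene stay as the last step left them, time stands still between calls to the robot, and variables do not carry over. Pictures are saved under pics/ and viewed, at most 10 in all, crops included, and the job is handed in when it is done.

Besides the shell and the picture viewer there is one more tool, called after "Call:" in YAML: its name, and indented under it one key for each argument. carry_out: Moves the arm, as the interface text tells. Its arguments: {"type":"object","properties":{"series":{"type":"array","items":{"type":"array","items":{"type":"array","items":{"type":"number"}}}},"squeeze":{"type":"number"}},"required":["series"]}

```bash
mkdir -p pics; python3 - <<'E'
from plant import telemetry,camera,camera_info,arm
import cv2
for n in("top","side"):
    cv2.imwrite(f"pics/{n}0.png",cv2.resize(camera(n)[:,:,::-1],(800,600),interpolation=cv2.INTER_CUBIC)); print(camera_info(n))
s=telemetry.sense();print(s["clock"],s["eef_pos"],s["ee_rot"],s["force"],s["finger_gap"],arm.grasp_offset)
E
```

```text
{'vfov': 53.24454323377127, 'cx': 255.0937105767333, 'cy': 193.21551261798578, 'rvec': array([ 2.14567201, -2.15552019,  0.17158656]), 'tvec': array([-0.02745567,  0.48437432,  1.07532687])}
{'vfov': 50.597923760175775, 'cx': 249.74164223636498, 'cy': 184.36106520132984, 'rvec': array([ 2.29047311, -0.07702693,  0.05005534]), 'tvec': array([-0.44572523,  0.09141751,  1.07086698])}
0.1 [0.20050885 0.6441079  0.29129253] [[-9.54801194e-01  2.97244777e-01 -4.71515578e-04]
 [ 2.97245145e-01  9.54799657e-01 -1.71407499e-03]
 [-5.92969262e-05 -1.77675657e-03 -9.99998420e-01]] [-0.68040423 -0.09376066 -0.36781   ] 0.0869384894821443 0.051
```

View pics/top0.png

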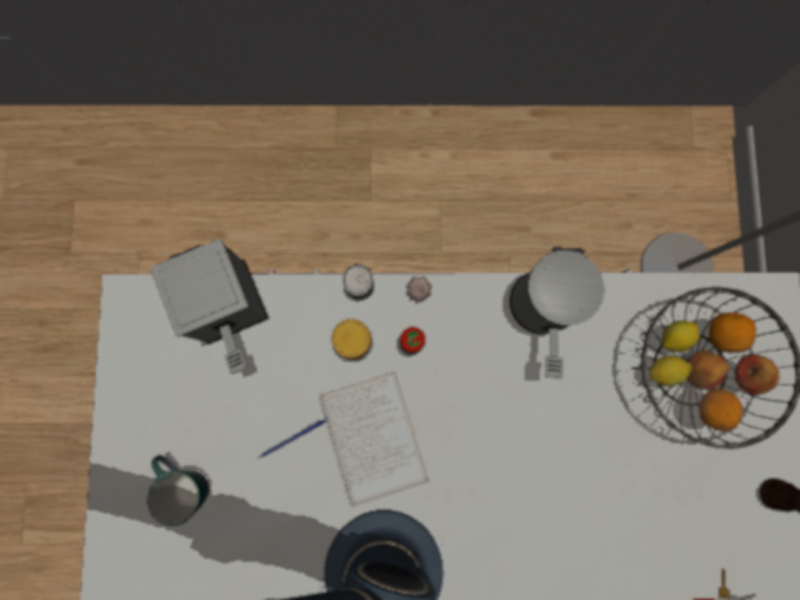

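View pics/side0.png

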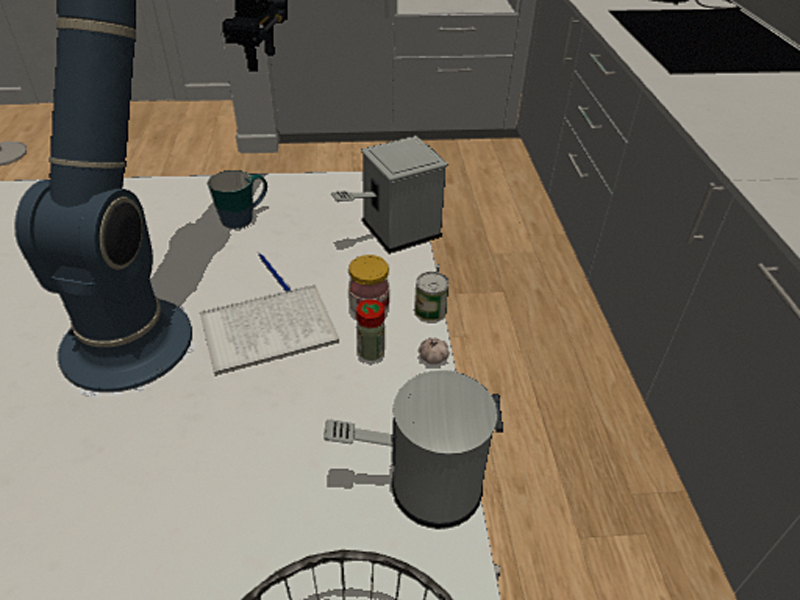

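The top view shows the round bin's pad at about (554,368) and its lid centre at (566,288), in 800x600 pixels. In the side view they are at (339,431) and (444,413). The jars stand to the robot's left of the bin and the fruit basket to its right.

```bash
cat > h.py <<'E'
import numpy as np,cv2
from plant import camera_info
def ray(n,u,v,z,s=1.5625):
    c=camera_info(n);R=cv2.Rodrigues(np.array(c["rvec"]))[0];C=-R.T@c["tvec"]
    f=192/np.tan(np.radians(c["vfov"]/2))
    d=R.T@np.array([((u+.5)/s-.5-c["cx"])/f,((v+.5)/s-.5-c["cy"])/f,1])
    return C+d*(z-C[2])/d[2]
def pix(n,p):
    c=camera_info(n);f=192/np.tan(np.radians(c["vfov"]/2))
    K=np.array([[f,0,c["cx"]],[0,f,c["cy"]],[0,0,1]])
    return cv2.projectPoints(np.array([p],float),np.array(c["rvec"]),np.array(c["tvec"]),K,None)[0].ravel()
E
python3 - <<'E'
from h import *
from plant import camera
for a in [("top",554,368,.122),("side",339,431,.122),("top",566,288,.177),("side",444,413,.177)]: print(a,ray(*a).round(4))
for k,a in dict(jam=("top",352,340,.102),tin=("top",358,281,.072),spice=("top",412,340,.106),sqpad=("top",236,362,.122)).items(): print(k,ray(*a).round(3))
ims=[]
for n in("top","side"):
    u,v=pix(n,ray("top",554,368,.122)); u=int(u)+(15 if n=="side" else 0);v=int(v)-(10 if n=="top" else 0)
    x0,y0=u-40,v-50; print(n,"crop origin",x0,y0)
    ims.append(cv2.resize(camera(n)[y0:y0+100,x0:x0+80,::-1],None,fx=5,fy=5,interpolation=cv2.INTER_CUBIC))
cv2.imwrite("pics/c1.png",np.hstack(ims))
E
```

```text
('top', 554, 368, 0.122) [ 0.3581 -0.29    0.122 ]
('side', 339, 431, 0.122) [ 0.3599 -0.2926  0.122 ]
('top', 566, 288, 0.177) [ 0.4857 -0.3004  0.177 ]
('side', 444, 413, 0.177) [ 0.4854 -0.3152  0.177 ]
jam [0.409 0.052 0.102]
tin [0.518 0.044 0.072]
spice [ 0.408 -0.051  0.106]
sqpad [0.371 0.246 0.122]
top crop origin 314 175
side crop origin 190 224
```

View pics/c1.png

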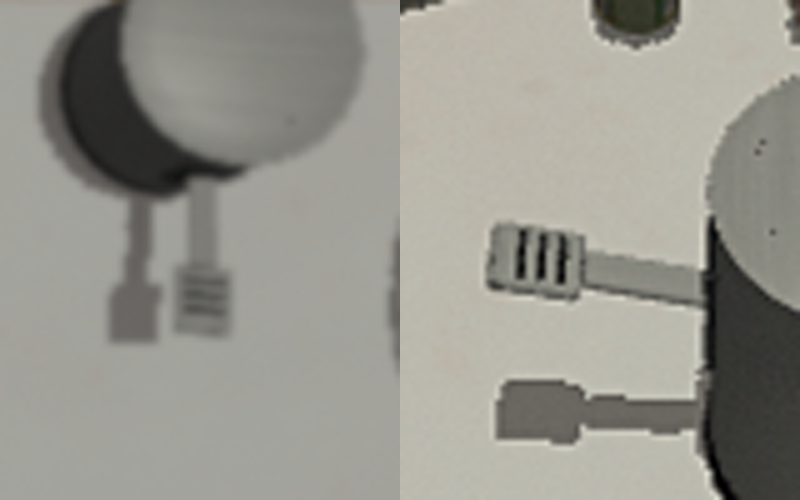

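Call:
carry_out:
  series:
    - [[1,0,0,-0.2,0.23],[1,0,0,-0.2,0.23],[1,0,0,-0.2,0.23],[1,0,0,-0.2,0.23],[1,0,0,-0.2,0.23],[1,0,0,-0.2,0.23],[1,0,0,-0.2,0.23],[1,0,0,-0.2,0.23],[1,0,0,-0.2,0.23],[1,0,0,-0.2,0.23]]
  squeeze: 10

```text
clock: 1.03
eef_pos: [0.2005, 0.6444, 0.3322]
ee_rot: [[-0.059, 0.998, -0.0], [0.998, 0.059, -0.0], [-0.0, -0.0, -1.0]]
force: [0.6, 0.1, 0.1]
finger_gap: 0.0282
finger_force: 0.0
```

Call:
carry_out:
  series:
    - [[1,-0.9,0.65,0,0],[1,-0.9,0.65,0,0],[1,-0.9,0.65,0,0],[1,-0.9,0.65,0,0],[1,-0.9,0.65,0,0],[1,-0.9,0.65,0,0],[1,-0.9,0.65,0,0],[1,-0.9,0.65,0,0],[1,-0.9,0.65,0,0],[1,-0.9,0.65,0,0]]

```text
clock: 1.87
eef_pos: [0.3424, 0.4723, 0.3321]
ee_rot: [[-0.065, 0.998, -0.0], [0.998, 0.065, -0.0], [-0.0, -0.0, -1.0]]
force: [0.0, 0.1, 0.7]
finger_gap: 0.0006
finger_force: 0.0
```

Call:
carry_out:
  series:
    - [[1,-0.9,0.65,0,0],[1,-0.9,0.65,0,0],[1,-0.9,0.65,0,0],[1,-0.9,0.65,0,0],[1,-0.9,0.65,0,0],[1,-0.9,0.65,0,0],[1,-0.9,0.65,0,0],[1,-0.9,0.65,0,0],[1,-0.9,0.65,0,0],[1,-0.9,0.65,0,0]]

```text
clock: 2.7
eef_pos: [0.4838, 0.3011, 0.3322]
ee_rot: [[-0.065, 0.998, -0.0], [0.998, 0.065, 0.0], [0.0, -0.0, -1.0]]
force: [-1.0, -0.7, 0.8]
finger_gap: 0.0004
finger_force: 0.0
```

Call:
carry_out:
  series:
    - [[1,-1,0.1,0,0],[1,-1,0.1,0,0],[1,-1,0.1,0,0],[1,-1,0.1,0,0],[1,-1,0.1,0,0],[1,-1,0.1,0,0],[1,-1,0.1,0,0],[1,-1,0.1,0,0],[1,-1,0.1,0,0],[1,-1,0.1,0,0]]

```text
clock: 3.53
eef_pos: [0.5161, 0.1028, 0.3322]
ee_rot: [[-0.065, 0.998, -0.0], [0.998, 0.065, 0.0], [0.0, -0.0, -1.0]]
force: [0.2, -1.0, -0.3]
finger_gap: 0.0007
finger_force: 0.0
```

```bash
python3 -c "
from plant import telemetry
s=telemetry.sense();print(s['clock'],s['joint_pos'],s['force'])"
```

```text
3.5333 [-39.80415045  11.19784018  28.13030864 106.33517425  -5.86823261
  63.88731992  -5.82233205] [ 0.19184426 -1.04576466 -0.30903056]
```

Call:
carry_out:
  series:
    - [[1,-1,-0.2,0,0],[1,-1,-0.2,0,0],[1,-1,-0.2,0,0],[1,-1,-0.2,0,0],[1,-1,-0.2,0,0],[1,-1,-0.2,0,0],[1,-1,-0.2,0,0],[1,-1,-0.2,0,0],[1,-1,-0.2,0,0],[1,-1,-0.2,0,0]]

```text
clock: 4.37
eef_pos: [0.4889, -0.0993, 0.3322]
ee_rot: [[-0.065, 0.998, -0.0], [0.998, 0.065, 0.0], [0.0, 0.0, -1.0]]
force: [-0.1, 0.7, 0.4]
finger_gap: 0.0007
finger_force: 0.0
```

Call:
carry_out:
  series:
    - [[1,0,0,0,0.217],[1,0,0,0,0.217],[1,0,0,0,0.217],[1,0,0,0,0.217],[1,0,0,0,0.217],[1,0,0,0,0.217],[1,0,0,0,0.217],[1,0,0,0,0.217],[1,0,0,0,0.217],[1,0,0,0,0.217]]

```text
clock: 5.2
eef_pos: [0.4891, -0.0983, 0.3321]
ee_rot: [[0.881, 0.474, -0.0], [0.474, -0.881, 0.0], [-0.0, -0.0, -1.0]]
force: [0.0, 0.9, 0.8]
finger_gap: 0.0004
finger_force: 0.0
```

Call:
carry_out:
  series:
    - [[1,0,0,0,0.217],[1,0,0,0,0.217],[1,0,0,0,0.217],[1,0,0,0,0.217],[1,0,0,0,0.217],[1,-0.4,1,0,0],[1,-0.4,1,0,0],[1,-0.4,1,0,0],[1,-0.4,1,0,0],[1,-0.4,1,0,0]]

```text
clock: 6.03
eef_pos: [0.4418, -0.1961, 0.3322]
ee_rot: [[0.998, -0.068, 0.0], [-0.068, -0.998, 0.001], [0.0, -0.001, -1.0]]
force: [0.0, -0.0, 0.1]
finger_gap: 0.0005
finger_force: 0.0
```

```bash
python3 -c "
from plant import telemetry
s=telemetry.sense();print(s['clock'],s['joint_pos'],s['eef_pos']); R=s['ee_rot'];import numpy as np
print(R, np.array(R).T@(np.array([.359,-.291,.30])-s['eef_pos'])/.02)"
```

```text
6.0333 [-28.01949476   7.98652495  52.94833341 112.22125487  -7.17131315
  63.13741659 -66.00150099] [ 0.44181564 -0.19607321  0.33215747]
[[ 9.97664843e-01 -6.82997643e-02  5.97994988e-05]
 [-6.82997857e-02 -9.97664717e-01  5.02454986e-04]
 [ 2.53422929e-05 -5.05365968e-04 -9.99999872e-01]] [-3.80697939  5.01888245  1.60524092]
```

Call:
carry_out:
  series:
    - [[1,-0.38,0.5,0,0],[1,-0.38,0.5,0,0],[1,-0.38,0.5,0,0],[1,-0.38,0.5,0,0],[1,-0.38,0.5,0,0],[1,-0.38,0.5,0,0],[1,-0.38,0.5,0,0],[1,-0.38,0.5,0,0],[1,-0.38,0.5,0,0],[1,-0.38,0.5,0,0]]

```text
clock: 6.87
eef_pos: [0.3589, -0.2908, 0.3322]
ee_rot: [[0.998, -0.069, 0.0], [-0.069, -0.998, 0.0], [0.0, -0.0, -1.0]]
force: [1.4, 0.3, -0.1]
finger_gap: 0.0004
finger_force: 0.0
```

Call:
carry_out:
  series:
    - [[1,0,0,0.6,0],[1,0,0,0.6,0],[1,0,0,0.6,0],[1,0,0,0.6,0],[1,0,0,0.6,0],[1,0,0,0.6,0],[1,0,0,0.6,0],[1,0,0,0.6,0],[1,0,0,0.6,0],[1,0,0,0.2,0]]

```text
clock: 7.7
eef_pos: [0.3589, -0.2898, 0.2188]
ee_rot: [[0.998, -0.069, -0.003], [-0.069, -0.998, 0.001], [-0.003, -0.001, -1.0]]
force: [-0.8, -0.3, -0.3]
finger_gap: 0.0008
finger_force: 0.0
```

```bash
python3 - <<'E'
from h import *
from plant import telemetry,camera
s=telemetry.sense();print(s['clock'],s['joint_pos'],s['eef_pos'],s['force']); R=np.array(s['ee_rot'])
print(R.T@(np.array([.359,-.291,.2])-s['eef_pos'])/.02)
cv2.imwrite("pics/s2.png",np.hstack([cv2.resize(camera("top")[140:300,290:450,::-1],(400,400)),cv2.resize(camera("side")[180:340,170:330,::-1],(400,400))]))
E
```

```text
7.7 [-10.81923733  16.77318852  53.60244945 122.57378031 -17.87887737
  48.84934574 -40.34373257] [ 0.35885731 -0.28976561  0.21884251] [-0.83554564 -0.28254817 -0.27728269]
[0.01397972 0.06172951 0.94204827]
```

View pics/s2.png

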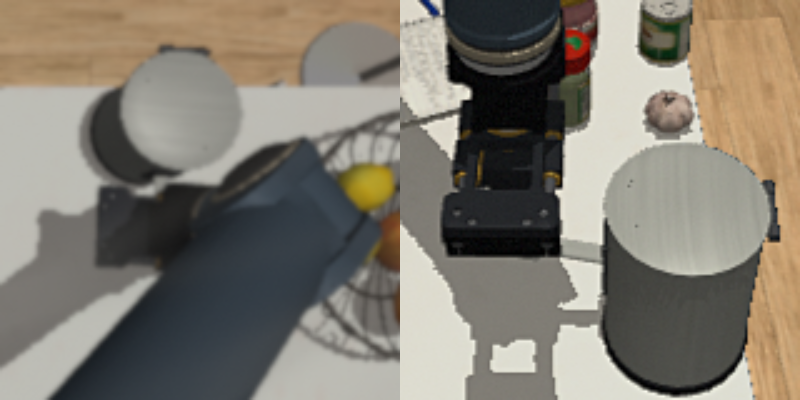

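Gripper is over the pad, clear of the bin's face: in the crop the body spans 443–560 and the bin starts at 605. Lowering to just above the pad.

Call:
carry_out:
  series:
    - [[1,0,0.06,0.15,0],[1,0,0,0.15,0],[1,0,0,0.15,0],[1,0,0,0.1,0],[1,0,0,0.1,0],[1,0,0,0.1,0],[1,0,0,0.1,0],[1,0,0,0.07,0],[1,0,0,0.03,0],[1,0,0,0,0]]

```text
clock: 8.63
eef_pos: [0.3597, -0.2911, 0.2011]
ee_rot: [[0.998, -0.069, -0.0], [-0.069, -0.998, 0.0], [-0.0, -0.0, -1.0]]
force: [0.0, 0.2, -1.0]
finger_gap: 0.0002
finger_force: 0.0
```

Call:
carry_out:
  series:
    - [[1,0,0,0.05,0],[1,0,0,0.05,0],[1,0,0,0.05,0],[1,0,0,0.05,0],[1,0,0,0.05,0],[1,0,0,0.05,0],[1,0,0,0.05,0],[1,0,0,0.05,0],[1,0,0,0.05,0],[1,0,0,0.05,0]]

```text
clock: 9.47
eef_pos: [0.3594, -0.2912, 0.1912]
ee_rot: [[0.998, -0.069, -0.0], [-0.069, -0.998, 0.0], [-0.0, -0.0, -1.0]]
force: [-1.1, 0.6, 4.3]
finger_gap: 0.0004
finger_force: 1.6
```

Call:
carry_out:
  series:
    - [[1,0,0,0.08,0],[1,0,0,0.08,0],[1,0,0,0.08,0],[1,0,0,0.08,0],[1,0,0,0.08,0],[1,0,0,0.08,0],[1,0,0,0.08,0],[1,0,0,0.08,0],[1,0,0,0.08,0],[1,0,0,0.08,0]]

```text
clock: 10.3
eef_pos: [0.3596, -0.2911, 0.175]
ee_rot: [[0.998, -0.069, -0.0], [-0.069, -0.998, 0.0], [-0.0, -0.0, -1.0]]
force: [-2.6, -0.2, 3.9]
finger_gap: 0.0005
finger_force: 1.5
```

Call:
carry_out:
  series:
    - [[1,0,0,0.07,0],[1,0,0,0.07,0],[1,0,0,0.07,0],[1,0,0,0.07,0],[1,0,0,0.07,0],[1,0,0,0.07,0],[1,0,0,0.07,0],[1,0,0,0.06,0],[1,0,0,0.06,0],[1,0,0,0.05,0]]

```text
clock: 11.13
eef_pos: [0.3601, -0.2911, 0.1619]
ee_rot: [[0.998, -0.069, 0.001], [-0.069, -0.998, -0.0], [0.001, 0.0, -1.0]]
force: [-0.2, 0.2, 2.4]
finger_gap: 0.0006
finger_force: 0.9
```

```bash
python3 - <<'E'
from h import *
from plant import telemetry,camera
s=telemetry.sense();print(s['clock'],s['joint_pos'],s['eef_pos'],s['force'])
cv2.imwrite("pics/s3.png",np.hstack([cv2.resize(camera("top")[140:300,290:450,::-1],(400,400)),cv2.resize(camera("side")[180:340,170:330,::-1],(400,400))]))
E
```

```text
11.1333 [ -4.90544455  22.66630127  48.13389368 125.22948519 -25.39646834
  42.04182657 -33.58748636] [ 0.36005034 -0.2911041   0.16190286] [-0.22147716  0.20763923  2.38344134]
```

View pics/s3.png

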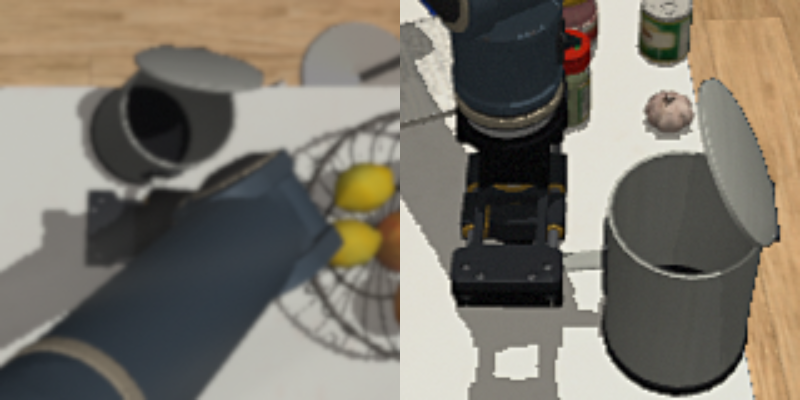

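The lid is well open, leaning back in the side view with its top at about (710,85), and the bin hasn't moved. I'm feeling for the stop gently.

Call:
carry_out:
  series:
    - [[1,0,0,0.04,0],[1,0,0,0.04,0],[1,0,0,0.04,0],[1,0,0,0.04,0],[1,0,0,0.04,0],[1,0,0,0.03,0],[1,0,0,0,0],[1,0,0,0,0],[1,0,0,0,0],[1,0,0,0,0]]

```text
clock: 12.07
eef_pos: [0.3595, -0.291, 0.1573]
ee_rot: [[0.998, -0.069, -0.0], [-0.069, -0.998, 0.0], [-0.0, -0.0, -1.0]]
force: [0.9, -0.4, 1.1]
finger_gap: 0.0006
finger_force: 0.4
```

Call:
carry_out:
  series:
    - [[1,0,0,0.02,0],[1,0,0,0.02,0],[1,0,0,0.02,0],[1,0,0,0,0],[1,0,0,0,0],[1,0,0,0,0],[1,0,0,0,0],[1,0,0,0,0],[1,0,0,0,0],[1,0,0,0,0]]

```text
clock: 12.9
eef_pos: [0.3597, -0.2911, 0.1562]
ee_rot: [[0.998, -0.069, -0.0], [-0.069, -0.998, 0.0], [-0.0, -0.0, -1.0]]
force: [1.2, 0.2, 0.1]
finger_gap: 0.0005
finger_force: 0.3
```

Call:
carry_out:
  series:
    - [[1,0,0,0.02,0],[1,0,0,0.02,0],[1,0,0,0.01,0],[1,0,0,0,0],[1,0,0,0,0],[1,0,0,0,0],[1,0,0,0,0],[1,0,0,0,0],[1,0,0,0,0],[1,0,0,0,0]]

```text
clock: 13.73
eef_pos: [0.3598, -0.2912, 0.1557]
ee_rot: [[0.998, -0.069, 0.001], [-0.069, -0.998, 0.001], [0.0, -0.001, -1.0]]
force: [0.1, 1.7, 7.3]
finger_gap: 0.0004
finger_force: 3.8
```

At the stop (7 N). Hold.

Call:
carry_out:
  series:
    - [[1,0,0,0,0],[1,0,0,0,0],[1,0,0,0,0],[1,0,0,0,0],[1,0,0,0,0],[1,0,0,0,0],[1,0,0,0,0],[1,0,0,0,0],[1,0,0,0,0],[1,0,0,0,0]]

```text
clock: 14.57
eef_pos: [0.3598, -0.2912, 0.1557]
ee_rot: [[0.998, -0.069, 0.0], [-0.069, -0.998, 0.001], [0.0, -0.001, -1.0]]
force: [-0.9, 1.7, 7.4]
finger_gap: 0.0001
finger_force: 3.8
```

Call:
carry_out:
  series:
    - [[1,0,0,0,0],[1,0,0,0,0],[1,0,0,0,0],[1,0,0,0,0],[1,0,0,0,0],[1,0,0,0,0],[1,0,0,0,0],[1,0,0,0,0],[1,0,0,0,0],[1,0,0,0,0]]

```text
clock: 15.4
eef_pos: [0.3598, -0.2912, 0.1557]
ee_rot: [[0.998, -0.069, 0.001], [-0.069, -0.998, 0.001], [0.0, -0.001, -1.0]]
force: [-0.5, 1.5, 7.1]
finger_gap: -0.0003
finger_force: 3.8
```

Call:
carry_out:
  series:
    - [[1,0,0,0,0],[1,0,0,0,0],[1,0,0,0,0],[1,0,0,0,0],[1,0,0,0,0],[1,0,0,0,0],[1,0,0,0,0],[1,0,0,0,0],[1,0,0,0,0],[1,0,0,0,0]]

```text
clock: 16.23
eef_pos: [0.3598, -0.2912, 0.1557]
ee_rot: [[0.998, -0.069, 0.001], [-0.069, -0.998, 0.001], [0.0, -0.001, -1.0]]
force: [-1.3, 1.5, 8.0]
finger_gap: 0.0007
finger_force: 3.8
```

Call:
carry_out:
  series:
    - [[1,0,0,0,0],[1,0,0,0,0],[1,0,0,0,0],[1,0,0,0,0],[1,0,0,0,0],[1,0,0,0,0],[1,0,0,0,0],[1,0,0,0,0],[1,0,0,0,0],[1,0,0,0,0]]

```text
clock: 17.07
eef_pos: [0.3598, -0.2912, 0.1557]
ee_rot: [[0.998, -0.069, 0.001], [-0.069, -0.998, 0.001], [0.0, -0.001, -1.0]]
force: [-1.1, 0.5, 7.7]
finger_gap: 0.0003
finger_force: 3.8
```

```bash
python3 - <<'E'
from h import *
from plant import camera
cv2.imwrite("pics/s4.png",np.hstack([cv2.resize(camera("top")[140:300,290:450,::-1],(400,400)),cv2.resize(camera("side")[180:340,170:330,::-1],(400,400))]))
E
```

```text
(no output)
```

View pics/s4.png

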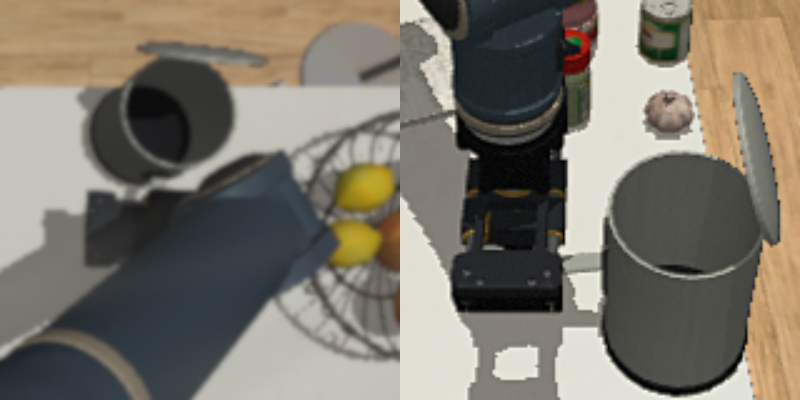

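The lid stands nearly upright (edge-on at (740,75) to (775,240)). It has been open over 3 s, so I'm letting the lever up slowly.

Call:
carry_out:
  series:
    - [[1,0,0,-0.02,0],[1,0,0,-0.03,0],[1,0,0,-0.03,0],[1,0,0,-0.03,0],[1,0,0,-0.03,0],[1,0,0,-0.03,0],[1,0,0,-0.03,0],[1,0,0,-0.03,0],[1,0,0,-0.03,0],[1,0,0,-0.03,0]]

```text
clock: 18.0
eef_pos: [0.3595, -0.2911, 0.161]
ee_rot: [[0.998, -0.069, -0.0], [-0.069, -0.998, 0.0], [-0.0, -0.0, -1.0]]
force: [-0.6, 0.2, 0.7]
finger_gap: 0.0002
finger_force: 0.5
```

Call:
carry_out:
  series:
    - [[1,0,0,-0.03,0],[1,0,0,-0.03,0],[1,0,0,-0.03,0],[1,0,0,-0.03,0],[1,0,0,-0.03,0],[1,0,0,-0.03,0],[1,0,0,-0.03,0],[1,0,0,-0.03,0],[1,0,0,-0.03,0],[1,0,0,-0.03,0]]

```text
clock: 18.83
eef_pos: [0.3596, -0.2911, 0.167]
ee_rot: [[0.998, -0.069, -0.0], [-0.069, -0.998, 0.0], [-0.0, -0.0, -1.0]]
force: [-1.3, -0.3, 2.3]
finger_gap: 0.0006
finger_force: 0.9
```

Call:
carry_out:
  series:
    - [[1,0,0,-0.03,0],[1,0,0,-0.03,0],[1,0,0,-0.03,0],[1,0,0,-0.03,0],[1,0,0,-0.03,0],[1,0,0,-0.03,0],[1,0,0,-0.03,0],[1,0,0,-0.03,0],[1,0,0,-0.03,0],[1,0,0,-0.03,0]]

```text
clock: 19.67
eef_pos: [0.3597, -0.2911, 0.1731]
ee_rot: [[0.998, -0.069, 0.0], [-0.069, -0.998, 0.0], [0.0, -0.0, -1.0]]
force: [-1.8, 0.7, 2.9]
finger_gap: 0.0009
finger_force: 1.2
```

Call:
carry_out:
  series:
    - [[1,0,0,-0.03,0],[1,0,0,-0.03,0],[1,0,0,-0.03,0],[1,0,0,-0.03,0],[1,0,0,-0.03,0],[1,0,0,-0.03,0],[1,0,0,-0.03,0],[1,0,0,-0.03,0],[1,0,0,-0.03,0],[1,0,0,-0.03,0]]

```text
clock: 20.5
eef_pos: [0.36, -0.2912, 0.1791]
ee_rot: [[0.998, -0.069, 0.001], [-0.069, -0.998, -0.0], [0.001, 0.0, -1.0]]
force: [0.1, 1.5, 2.5]
finger_gap: 0.0006
finger_force: 1.2
```

Call:
carry_out:
  series:
    - [[1,0,0,-0.03,0],[1,0,0,-0.03,0],[1,0,0,-0.03,0],[1,0,0,-0.03,0],[1,0,0,-0.03,0],[1,0,0,-0.03,0],[1,0,0,-0.03,0],[1,0,0,-0.03,0],[1,0,0,-0.03,0],[1,0,0,-0.03,0]]

```text
clock: 21.33
eef_pos: [0.3599, -0.2912, 0.1851]
ee_rot: [[0.998, -0.069, 0.0], [-0.069, -0.998, -0.0], [0.0, 0.0, -1.0]]
force: [1.7, -0.3, 2.1]
finger_gap: 0.0007
finger_force: 1.2
```

Call:
carry_out:
  series:
    - [[1,0,0,-0.025,0],[1,0,0,-0.025,0],[1,0,0,-0.025,0],[1,0,0,-0.025,0],[1,0,0,-0.025,0],[1,0,0,-0.025,0],[1,0,0,-0.025,0],[1,0,0,-0.025,0],[1,0,0,-0.025,0],[1,0,0,-0.025,0]]

```text
clock: 22.17
eef_pos: [0.3597, -0.2911, 0.1901]
ee_rot: [[0.998, -0.069, 0.0], [-0.069, -0.998, 0.0], [0.0, -0.0, -1.0]]
force: [1.5, -0.6, 2.1]
finger_gap: 0.0006
finger_force: 1.3
```

Call:
carry_out:
  series:
    - [[1,0,0,-0.02,0],[1,0,0,-0.02,0],[1,0,0,-0.02,0],[1,0,0,-0.02,0],[1,0,0,-0.02,0],[1,0,0,-0.02,0],[1,0,0,-0.02,0],[1,0,0,-0.02,0],[1,0,0,-0.02,0],[1,0,0,-0.02,0]]

```text
clock: 23.0
eef_pos: [0.3597, -0.2911, 0.194]
ee_rot: [[0.998, -0.069, -0.0], [-0.069, -0.998, 0.0], [-0.0, -0.0, -1.0]]
force: [2.9, 0.3, 1.7]
finger_gap: 0.0006
finger_force: 1.3
```

Call:
carry_out:
  series:
    - [[1,0,0,-0.02,0],[1,0,0,-0.02,0],[1,0,0,-0.02,0],[1,0,0,-0.02,0],[1,0,0,-0.02,0],[1,0,0,-0.02,0],[1,0,0,-0.02,0],[1,0,0,-0.02,0],[1,0,0,-0.02,0],[1,0,0,-0.02,0]]

```text
clock: 23.83
eef_pos: [0.3596, -0.2911, 0.198]
ee_rot: [[0.998, -0.069, -0.0], [-0.069, -0.998, 0.0], [-0.0, -0.0, -1.0]]
force: [0.9, 0.3, -0.3]
finger_gap: 0.0007
finger_force: 0.0
```

Call:
carry_out:
  series:
    - [[1,0,0,-0.1,0],[1,0,0,-0.3,0],[1,0,0,-0.5,0],[1,0,0,-0.5,0],[1,0,0,-0.5,0],[1,0,0,-0.5,0],[1,0,0,-0.5,0],[1,0,0,-0.4,0],[1,0,0,-0.2,0],[1,0,0,0,0]]

```text
clock: 24.67
eef_pos: [0.3602, -0.2913, 0.269]
ee_rot: [[0.998, -0.068, 0.002], [-0.068, -0.998, -0.0], [0.002, 0.0, -1.0]]
force: [0.3, 0.1, 0.0]
finger_gap: 0.0005
finger_force: 0.0
```

```bash
python3 - <<'E'
from h import *
from plant import camera,telemetry
print(telemetry.sense()["force"])
cv2.imwrite("pics/s5.png",np.hstack([cv2.resize(camera("top")[140:300,290:450,::-1],(400,400)),cv2.resize(camera("side")[180:340,170:330,::-1],(400,400))]))
E
```

```text
[0.32390331 0.12768725 0.04431549]
```

View pics/s5.png

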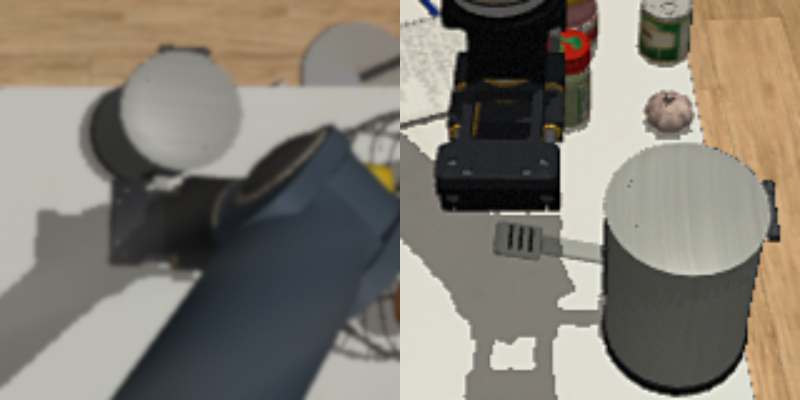

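The lid is shut, the lever is up and free (pad at (518,240)), and the bin is where it was, with the gripper clear.

```bash
python3 -c "
from plant import ticket
print(ticket.hand_in())"
```

```text
the job is handed in; nothing more can be done
None
```

I opened the round bin's lid fully with its lever, held it open for over three seconds, and let it down over about six seconds. The last pictures show it shut, with the lever free and the bin where it was, and the job is handed in.

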